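# Switch on the hob plate under the soup pot

### The job

Get the soup heating on the double hob: with the closed fingertips press down the white button in front of the plate on which the lidded steel soup pot stands, all the way so that it stays down, then press the green start button all the way down and let it go. Press gently, leave the red button and the other white button alone, and do not move, lift or knock the pots or any of the things standing around.

Things in the scene. Friction and masses are not known exactly. Their poses are not given: they have to be found in the camera images.
- hob: fixed aluminium double hob, 340 mm (x) by 500 mm (y), top face 55 mm above the table. Origin: centre of its underside; x from the button strip (robot's side) to its back, z up. Two dark plates, 180 mm across, 6 mm high, at x +35, y +130 (left) and -130 mm (right). Buttons at x -135, y +150 white left, +50 green, -50 red, -150 mm white right; a white line joins each white button to its plate
- plate_left (a point): centre of the top face of the left plate (hob +y), 61 mm above the table
- plate_right (a point): centre of the top face of the right plate (hob -y), 61 mm above the table
- select_left (a joint): white round push button, 29 mm across, in a grey collar 42 mm across and 6 mm high, on the hob's button strip, in front of the left plate (selects that plate). Joint value: 0 m up, 0.007 m fully down; pressed means beyond 0.005 m. No spring: about 2 N pushes it down and it stays where it is left.
- select_left_top (a point): left white button: centre of the top face of that cap (29 mm across), 76 mm above the table when up and 69 mm when fully down; x and y axes are the hob's
- select_right (a joint): white round push button, 29 mm across, in a grey collar 42 mm across and 6 mm high, on the hob's button strip, in front of the right plate (selects that plate). Joint value: 0 m up, 0.007 m fully down; pressed means beyond 0.005 m. No spring: about 2 N pushes it down and it stays where it is left.
- select_right_top (a point): right white button: centre of the top face of that cap (29 mm across), 76 mm above the table when up and 69 mm when fully down; x and y axes are the hob's
- start (a joint): green round push button, 29 mm across, in a grey collar 42 mm across and 6 mm high, on the hob's button strip (start). Joint value: 0 m up, 0.007 m fully down; pressed means beyond 0.005 m. Spring return: about 1 N starts it moving, 3.5 N has it fully down, and it rises again when let go.
- start_top (a point): green button: centre of the top face of that cap (29 mm across), 76 mm above the table when up and 69 mm when fully down; x and y axes are the hob's
- stop (a joint): red round push button, 29 mm across, in a grey collar 42 mm across and 6 mm high, on the hob's button strip (stop; leave alone). Joint value: 0 m up, 0.007 m fully down; pressed means beyond 0.005 m. Spring return: about 1 N starts it moving, 3.5 N has it fully down, and it rises again when let go.
- stop_top (a point): red button: centre of the top face of that cap (29 mm across), 76 mm above the table when up and 69 mm when fully down; x and y axes are the hob's
- soup_pot: steel soup pot with a steel lid and black lid knob, 182 mm across, 142 mm high to the knob's top, two loop handles reaching 113 mm from its axis; loose, standing on one of the two plates, which one varies. Origin: centre of its underside, z up
- saucepan: open red saucepan, 152 mm across, 75 mm high, black handle along its own +x (roughly to the hob's back) reaching 208 mm from its axis; loose, on the other plate. Origin: centre of its underside, z up
- pepper_pot: dark wooden pepper pot, 42 mm across, 80 mm high, loose on the hob's top at the back between the plates. Origin: centre of its underside
- bowl_stack: stack of three white bowls, 150 mm across, 90 mm high, one loose piece on the table beside the hob. Origin: centre of its underside
- mug: blue mug, 80 mm across, 92 mm high, handle at its +y, loose on the table beside the hob. Origin: centre of its underside
- serving_spoon: black-handled serving spoon, 240 mm long, 20 mm high, lying loose on the table between robot and hob, roughly along the hob's front. Origin: middle of its length, at table height; x along it to the steel bowl end
Things that resemble listed ones, but are neither listed nor needed, are in the scene too. Several things have the shape of the serving_spoon; the one meant has the colours described above.

How it is judged:
On the way, in this order (a step that is already met when the one before it is completed fails the run):
1. the white button in front of the soup pot's plate is pressed down (beyond 5 mm) (((horizontal distance between soup_pot and plate_left below 0.06 m and value of joint select_left above 0.005 m) or (horizontal distance between soup_pot and plate_right below 0.06 m and value of joint select_right above 0.005 m))), for 0.1 s.
2. the green start button is pressed down (beyond 5 mm) (value of joint start above 0.005 m), for 0.1 s.
At the end, for the whole second after the job is handed in: The white button in front of the soup pot's plate is still down (beyond 5 mm); the other white, the green and the red button are up (within 1.5 mm); pots, pepper pot, bowls, mug and spoon are at rest within 15 mm of where they started (((horizontal distance between soup_pot and plate_left below 0.06 m and value of joint select_left above 0.005 m) or (horizontal distance between soup_pot and plate_right below 0.06 m and value of joint select_right above 0.005 m)) and ((horizontal distance between soup_pot and plate_left below 0.06 m and value of joint select_right below 0.0015 m) or (horizontal distance between soup_pot and plate_right below 0.06 m and value of joint select_left below 0.0015 m)) and value of joint each of start, stop below 0.0015 m and distance of each of soup_pot, saucepan, pepper_pot, bowl_stack, mug, serving_spoon from where it was at the start of the episode below 0.015 m and linear speed of each of soup_pot, saucepan, pepper_pot, bowl_stack, mug, serving_spoon below 0.02 m/s); the robot touches nothing.
It fails at once if the white button of the plate without the soup pot pressed (beyond 2.5 mm) ((horizontal distance between soup_pot and plate_left below 0.06 m and value of joint select_right above 0.0025 m) or (horizontal distance between soup_pot and plate_right below 0.06 m and value of joint select_left above 0.0025 m)).
It fails at once if the red button pressed (beyond 2.5 mm) (value of joint stop above 0.0025 m).
It fails at once if the green button pressed (beyond 2.5 mm) before the soup pot's white button is down (beyond 4 mm) (value of joint start above 0.0025 m and ((horizontal distance between soup_pot and plate_left below 0.06 m and value of joint select_left below 0.004 m) or (horizontal distance between soup_pot and plate_right below 0.06 m and value of joint select_right below 0.004 m))).
It fails at once if hob or buttons pushed with more than 25 N (contact force between the arm and hob above 25 N).
It fails at once if a pot, the pepper pot, the bowls, the mug or the spoon moved or lifted by more than 15 mm (distance of any of soup_pot, saucepan, pepper_pot, bowl_stack, mug, serving_spoon from where it was at the start of the episode above 0.015 m).
It also fails if it takes over 45 s, if anything falls off the work surface, if the arm or the gripper's body presses on something with over 40 N, if the wrist force passes 120 N, or if a joint passes its speed limit or range.

### The arm

A 6-joint arm with a two-finger parallel gripper is mounted at the origin on the work surface. World frame = base frame: x ahead of the robot, y to its left, z up, the work surface at z = 0. Lengths are in m, angles in rad, forces in N, time in s.
With the tool pointing down it reaches from about 0.375 to 0.9 m from the base axis. Payload 3.1 kg.
Tool frame: the origin (TCP) lies at the very end of the fingers, on their centre line; the grasp point (between the pads) lies 19 mm behind it (grip_depth is the distance from the TCP to the grasp point, in m); z points along the fingers, y is the line along which they close (so a half turn about z gives the same grasp; the last joint's range is limited). The gripper opens to 85 mm and grips with 20 to 120 N. Pads are 22 mm wide; open, the fingers measure 114 mm over their backs; the gripper's body (76 mm by 85 mm) begins 54 mm behind the grasp point. The pads swing forward as they close: fully open they stand 13 mm farther back than shut.
Start: joints at [-0.178, 0.527, 1.433, -0, 1.181, -0.178], TCP at [0.625, 0, 0.231] pointing down, gripper open.
Joint ranges: [-3.08, 3.08], [-0.75, 2.2], [0.22, 2.44], [-1.43, 4.57], [0, 2.65], [-2.85, 2.85]. Speed limits (rad/s): [2.79, 2.79, 3.14, 3.14, 3.14, 3.14].

### API

Orientations are given as a unit quaternion [x, y, z, w].
In Python, from station import * gives the robot as it stands.
- The arm moves only by the tool apply_moves, never from a script. Its argument "plan" is a list of rows, each a list of 7 numbers: the shift along the tool's x, y, z in m, then the turn, a rotation vector about the tool's x, y, z in rad, then the gripper command: -1 is fully open, 1 is shut, values between are in proportion. In form: [[dx, dy, dz, wx, wy, wz, jaw], ...]. A call has 1 to 8 rows; each row shifts and turns the commanded pose from where the row before left it, along the tool's axes as they then stand; what a row does not reach is not made up. A row lasts 1/8 s, in which the tool goes at most 62.5 mm and 10.7 degrees, less where a joint would pass 70% of its speed; a pose out of reach is approached as far as the arm can. A call is refused whole if a number of a shift passes 0.0625 or a number of a turn 0.188, either way. A call with a gripper value outside its range is refused whole. The fingers move at their own pace and stop on an object; "force" is the grip in N (left out, the last holds). Time passes only in rows, so rows that do not move let the fingers close. It gives the time, the measured TCP pose, the force, the opening and the grip force at its end, in the units of the state.
- sense(): the state, without advancing time (a new reading comes with each control period).
- snapshot(name): name is "scene" or "side" or "wrist"; returns the picture (480x640x3 uint8, red, green, blue); there is no depth.
- calibration(name): a dict with "camera_matrix" (3x3 intrinsics, pixels), "R" (3x3) and "t" (3): a world point X has camera coordinates R X + t; the wrist camera has in their place "mount" (4x4, takes a point from camera to tool coordinates, whose origin is the TCP and whose axes are the flange's). Camera axes: x right, y down, z forward; pixel columns grow to the right and rows downward; lengths in m; the calibration is good to about 2 mm. The wrist camera is an equidistant fisheye: a pixel r from the principal point sees the ray r / f radians off the axis. A picture is of the moment at which its call begins: read the wrist's pose just before it. calibration takes no time and is no camera call.
- sign_off(): hands the job in; it is judged then, once.
The state is a dict: "t": time; "q": joint angles; "qd": joint speeds; "tau": joint torques, N m; "tcp_pos": TCP position; "tool_rot": TCP orientation; "force": force on the tool from outside, world axes, zero at the start; "ft_torque": the same for the moment, N m; "finger_gap": opening from 0.0 (shut) to 1.0 (fully open); "gripper_force": force on a finger pad.
Only numpy, scipy, OpenCV 4.12 (cv2) and the standard library are available. Lean on these libraries where they do the work, as an engineer would, in place of code of your own. Each camera call takes 0.05 s, during which the arm holds its last target. There are 200 camera calls.

## Working session

There is one attempt and no reset: what is moved stays moved. The work goes in short steps, Python scripts to look and compute and a tool call to move; the robot and the scene stay as the last step left them, time stands still between calls to the robot, and variables do not carry over. Pictures are saved under pics/ and viewed, at most 10 in all, crops included, and the job is handed in when it is done.

Besides the shell and the picture viewer there is one more tool, called after ">>>" as name([rows], argument=value, ...), one row to a line, values as JSON. apply_moves: Moves the arm, as the interface text tells. Its arguments: {"type":"object","properties":{"plan":{"type":"array"},"force":{"type":"number"}},"required":["plan"]}

```bash
mkdir -p pics
python3 - <<'E'
from station import *
import cv2
for n in ("scene","wrist"):
    cv2.imwrite(f"pics/{n}0.png",snapshot(n)[:,:,::-1])
s=sense();print(s["t"],s["tcp_pos"],s["tool_rot"],s["force"])
for n in ("scene","wrist"): print(calibration(n))
E
```

```text
0.1 [6.24346886e-01 1.43076189e-04 2.30419058e-01] [ 7.07107883e-01  7.07104986e-01 -5.60403061e-04 -8.16891567e-04] [ 0.33352353 -0.51101639  0.0779814 ]
{'camera_matrix': array([[484.12323207,   0.        , 323.64898587],
       [  0.        , 484.12323207, 245.73481876],
       [  0.        ,   0.        ,   1.        ]]), 'R': array([[ 0.08071464,  0.99663242,  0.01445574],
       [ 0.58564246, -0.03568407, -0.80978365],
       [-0.8065408 ,  0.07382729, -0.58655049]]), 't': array([-0.03130398, -0.23538349,  1.76370285])}
{'camera_matrix': array([[371.64829954,   0.        , 323.16235761],
       [  0.        , 371.64829954, 241.06969835],
       [  0.        ,   0.        ,   1.        ]]), 'mount': array([[ 6.13771434e-04, -9.60043306e-01, -2.79850806e-01,
         7.03080608e-02],
       [ 9.99999804e-01,  6.24177742e-04,  5.19335682e-05,
        -4.33770702e-04],
       [ 1.24818170e-04, -2.79850783e-01,  9.60043501e-01,
        -1.42099278e-01],
       [ 0.00000000e+00,  0.00000000e+00,  0.00000000e+00,
         1.00000000e+00]])}
```

View pics/scene0.png

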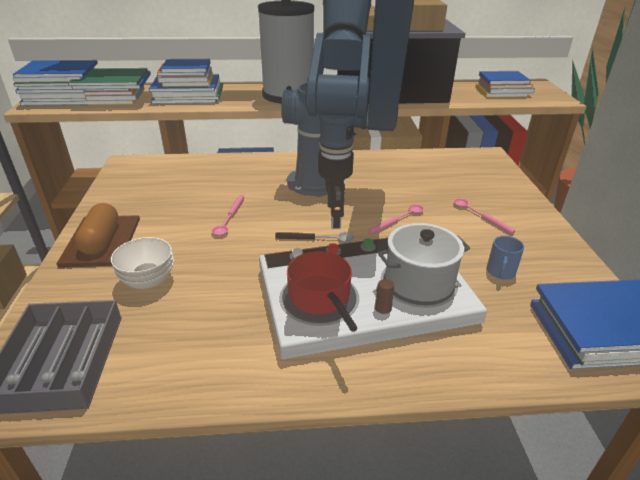

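View pics/wrist0.png

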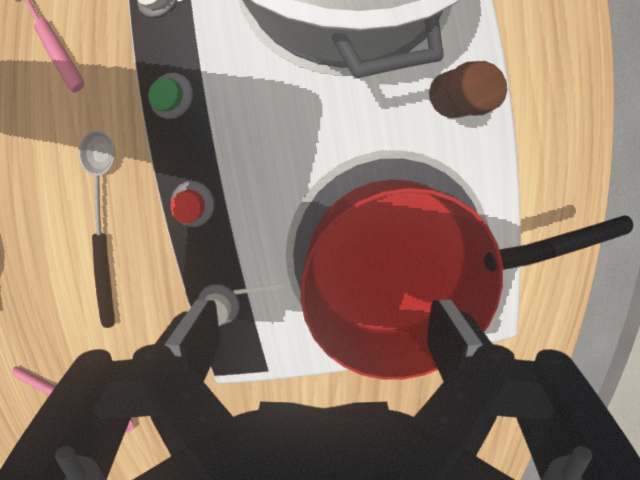

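The wrist view shows the soup pot on the left (+y) plate and the saucepan on the right. Cap tops: green (165,94), red (186,206), left white partly cut off at about (157,0). The spoon is on the robot's side of the hob at (100,230).

```bash
cat > h.py <<'E'
from station import *
import numpy as np, cv2
from scipy.spatial.transform import Rotation as Ro
def wpix(u,v,z,s):
    c=calibration("wrist");K=c["camera_matrix"];M=c["mount"]
    d=np.array([u-K[0,2],v-K[1,2]])/K[0,0];th=np.hypot(*d)
    r=np.r_[d/th*np.sin(th),np.cos(th)]
    R=Ro.from_quat(s["tool_rot"]).as_matrix()
    o=R@M[:3,3]+s["tcp_pos"];r=R@M[:3,:3]@r
    return o+r*(z-o[2])/r[2]
def spix(X):
    c=calibration("scene");p=c["camera_matrix"]@(c["R"]@X+c["t"]);return p[:2]/p[2]
E
python3 - <<'E'
from h import *
s=sense()
G=wpix(165,94,.076,s);R=wpix(186,206,.076,s);W=wpix(157,0,.076,s);Wr=wpix(216,306,.073,s)
print(G,R,W,Wr,np.linalg.norm(G-R))
ax=(G-R)/np.linalg.norm(G-R);print("yaw",np.arctan2(-ax[0],ax[1]),"pred W",G+.1*ax, spix(G),spix(R),spix(G+.1*ax))
for p in [(100,155),(105,325)]: print(wpix(*p,.01,s))
E
```

```text
[0.49199154 0.11132425 0.076     ] [0.50703714 0.01497491 0.076     ] [0.48141418 0.19859311 0.076     ] [ 0.52484359 -0.07927825  0.073     ] 0.09751699656115032
yaw 0.15490568584522044 pred W [0.47656285 0.21012686 0.076     ] [367.47732596 241.08894438] [333.11686285 245.54322736] [401.6953356  236.65312821]
[0.37808411 0.06312177 0.01      ]
[ 0.34564236 -0.14683759  0.01      ]
```

>>> apply_moves([
  [0,-0.045,0,0,0,0,1],
  [0,-0.045,0,0,0,0,1],
  [0,-0.045,0,0,0,0,1],
  [0.04,-0.012,0,0,0,0,1],
  [0.04,0,0,0,0,0,1],
  [0.04,0,0,0,0,0,1],
  [0.04,0,0.03,0,0,0,1],
  [0,0,0,0,0,0,1],
])

```text
t: 1.1
tcp_pos: [0.4758, 0.1619, 0.1993]
tool_rot: [0.706, 0.709, -0.002, -0.002]
force: [-0.2, -0.0, -0.7]
finger_gap: 0.001
gripper_force: 0.0
```

Run:
```python
from h import *
s=sense();print(s["t"],s["tcp_pos"],s["tool_rot"],s["force"],s["finger_gap"])
cv2.imwrite("pics/w1.png",snapshot("wrist")[:,:,::-1])
```

```text
1.1 [0.47576045 0.16194231 0.19932154] [ 0.70568601  0.7085198  -0.00193087 -0.00179188] [-0.19712757 -0.02001267 -0.70951877] 0.00064123533679892
```

View pics/w1.png

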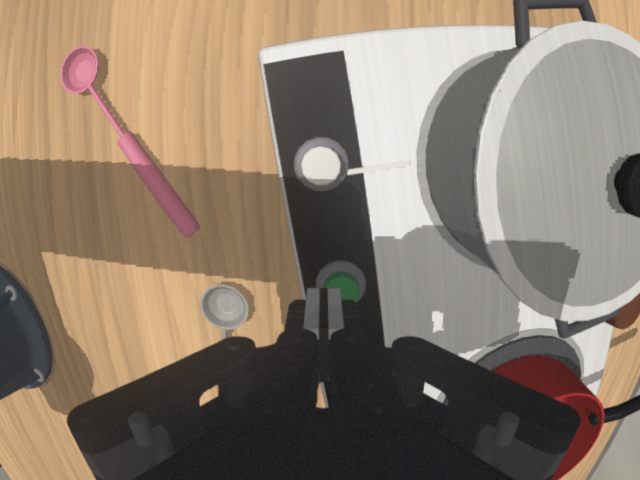

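White cap is at (321,165) and green at about (342,292). The elbows of the closed gripper stick out towards the pot, so I'll turn the tool about 90° to keep them clear before descending.

Run:
```python
from h import *
s=sense()
print(wpix(321,165,.076,s),wpix(342,290,.076,s),"rim",wpix(478,150,.17,s),s["q"])
```

```text
[0.47422742 0.209952   0.076     ] [0.49082711 0.11361147 0.076     ] rim [0.55125776 0.22729446 0.17      ] [ 1.03071494e-01  4.09913433e-01  1.76557761e+00 -4.22609638e-04
  9.69276277e-01  1.00472327e-01]
```

>>> apply_moves([
  [0,0,0,0,0,-0.18,1],
  [0,0,0,0,0,-0.18,1],
  [0,0,0,0,0,-0.18,1],
  [0,0,0,0,0,-0.18,1],
  [0,0,0,0,0,-0.18,1],
  [0,0,0,0,0,-0.18,1],
  [0,0,0,0,0,-0.18,1],
  [0,0,0,0,0,-0.18,1],
])

```text
t: 2.15
tcp_pos: [0.4786, 0.1587, 0.202]
tool_rot: [0.063, 0.998, -0.0, 0.001]
force: [0.6, 0.0, -0.3]
finger_gap: -0.001
gripper_force: 0.0
```

>>> apply_moves([
  [0,0,0,0,0,-0.13,1],
  [0,0,0,0,0,0,1],
])

```text
t: 2.4
tcp_pos: [0.4785, 0.1589, 0.2019]
tool_rot: [0.002, 1.0, -0.0, 0.001]
force: [-0.3, -0.3, 0.5]
finger_gap: 0.002
gripper_force: 0.0
```

Run:
```python
from h import *
s=sense();print(s["t"],s["tcp_pos"],Ro.from_quat(s["tool_rot"]).as_matrix().round(3),s["force"])
```

```text
2.4 [0.4785344  0.15890478 0.20191105] [[-1.     0.004  0.001]
 [ 0.004  1.    -0.   ]
 [-0.001 -0.    -1.   ]] [-0.32028708 -0.29231947  0.50979781]
```

>>> apply_moves([
  [0.004,0.026,0,0,0,0,1],
  [0,0.025,0,0,0,0,1],
  [0,0,0.04,0,0,0,1],
  [0,0,0.04,0,0,0,1],
  [0,0,0.027,0,0,0,1],
  [0,0,0,0,0,0,1],
  [0,0,0,0,0,0,1],
])

```text
t: 3.28
tcp_pos: [0.475, 0.2109, 0.0953]
tool_rot: [0.001, 1.0, 0.0, 0.001]
force: [0.3, 0.0, 0.1]
finger_gap: -0.001
gripper_force: 0.0
```

Run:
```python
from h import *
s=sense();print(s["t"],s["tcp_pos"],s["force"])
a=snapshot("wrist");b=snapshot("side")
cv2.imwrite("pics/w2.png",a[:,:,::-1]);cv2.imwrite("pics/side2.png",b[:,:,::-1])
```

```text
3.275 [0.47500754 0.210853   0.09525482] [0.31823612 0.00033499 0.13580822]
```

View pics/w2.png

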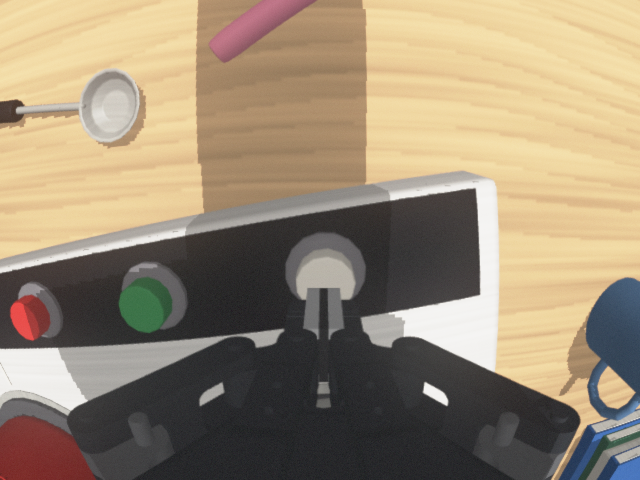

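View pics/side2.png

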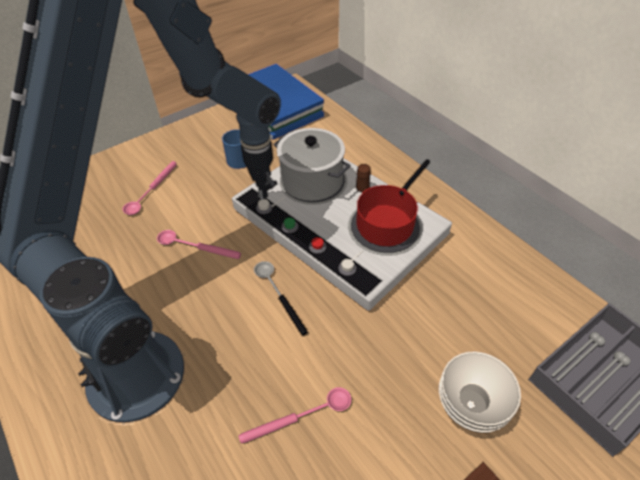

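The fingertips are just above the left white cap, which is centred near (325,278); green is at (146,306). The side view shows the arm clear of the pot.

Run:
```python
from h import *
s=sense()
print(wpix(325,278,.076,s),wpix(146,306,.076,s))
```

```text
[0.46894706 0.21125459 0.076     ] [0.48643672 0.11713341 0.076     ]
```

>>> apply_moves([
  [0,0,0.008,0,0,0,1],
  [0,0,0.005,0,0,0,1],
  [0,0,0.003,0,0,0,1],
  [0,0,0,0,0,0,1],
])

```text
t: 3.88
tcp_pos: [0.4738, 0.211, 0.078]
tool_rot: [0.0, 1.0, -0.0, -0.0]
force: [-1.3, -0.0, 0.1]
finger_gap: 0.001
gripper_force: 0.0
```

>>> apply_moves([
  [0.003,0,0,0,0,0,1],
  [0,0,0.002,0,0,0,1],
  [0,0,0.002,0,0,0,1],
  [0,0,0.002,0,0,0,1],
  [0,0,0,0,0,0,1],
])

```text
t: 4.5
tcp_pos: [0.471, 0.2111, 0.0721]
tool_rot: [0.0, 1.0, -0.0, 0.0]
force: [0.1, -0.5, -0.5]
finger_gap: 0.001
gripper_force: 0.0
```

>>> apply_moves([
  [0,0,0.001,0,0,0,1],
  [0,0,0.001,0,0,0,1],
])

```text
t: 4.75
tcp_pos: [0.4712, 0.211, 0.0704]
tool_rot: [0.0, 1.0, 0.0, 0.0]
force: [0.1, 0.5, 1.4]
finger_gap: 0.006
gripper_force: 1.0
```

>>> apply_moves([
  [0,0,0.001,0,0,0,1],
])

```text
t: 4.88
tcp_pos: [0.4712, 0.211, 0.0694]
tool_rot: [0.0, 1.0, 0.0, 0.0]
force: [-0.5, -0.3, 1.7]
finger_gap: -0.001
gripper_force: 1.0
```

>>> apply_moves([
  [0,0,0.0005,0,0,0,1],
])

```text
t: 5.0
tcp_pos: [0.4712, 0.2111, 0.0691]
tool_rot: [0.0, 1.0, 0.0, 0.0]
force: [-0.6, -0.0, 6.3]
finger_gap: -0.003
gripper_force: 3.5
```

Force jumped at z = 69 mm, so the button is fully down. Next I'll lift and move over green.

>>> apply_moves([
  [0,0,-0.015,0,0,0,1],
  [0,0,-0.025,0,0,0,1],
  [-0.009,-0.049,0,0,0,0,1],
  [-0.009,-0.049,0,0,0,0,1],
  [0,0,0,0,0,0,1],
  [0,0,0,0,0,0,1],
])

```text
t: 5.75
tcp_pos: [0.4889, 0.1131, 0.1092]
tool_rot: [0.001, 1.0, 0.0, 0.0]
force: [-0.1, 0.2, 1.2]
finger_gap: 0.001
gripper_force: 0.0
```

Run:
```python
from h import *
s=sense();print(s["t"],s["tcp_pos"],s["force"])
cv2.imwrite("pics/w3.png",snapshot("wrist")[:,:,::-1])
```

```text
5.75 [0.48887622 0.11311776 0.1092252 ] [-0.10076099  0.19637416  1.17695297]
```

View pics/w3.png

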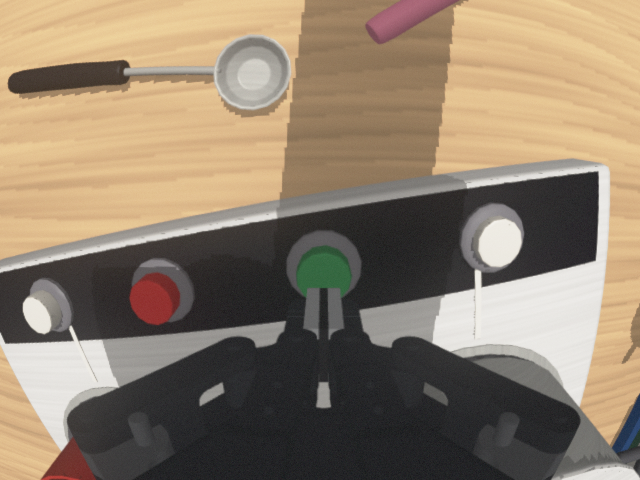

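Left white now sits lower in its collar, cap (499,243) against collar (492,238). Green, at (324,274), is centred under the tips.

>>> apply_moves([
  [0.001,0,0.018,0,0,0,1],
  [0,0,0.01,0,0,0,1],
  [0,0,0.003,0,0,0,1],
  [0,0,0.003,0,0,0,1],
  [0,0,0.003,0,0,0,1],
  [0,0,0,0,0,0,1],
])

```text
t: 6.55
tcp_pos: [0.488, 0.1132, 0.072]
tool_rot: [0.0, 1.0, 0.0, 0.0]
force: [-0.3, 1.9, 2.7]
finger_gap: -0.002
gripper_force: 1.2
```

>>> apply_moves([
  [0,0,0.002,0,0,0,1],
  [0,0,0,0,0,0,1],
])

```text
t: 6.8
tcp_pos: [0.488, 0.1131, 0.0699]
tool_rot: [0.001, 1.0, 0.0, 0.0]
force: [0.6, 2.8, 2.7]
finger_gap: 0.003
gripper_force: 1.6
```

>>> apply_moves([
  [0,0,0.001,0,0,0,1],
  [0,0,0,0,0,0,1],
])

```text
t: 7.05
tcp_pos: [0.488, 0.1131, 0.069]
tool_rot: [0.0, 1.0, 0.0, 0.0]
force: [-0.9, 2.3, 4.9]
finger_gap: 0.0
gripper_force: 2.4
```

Green is fully down at 4.9 N and z = 69 mm. I'll let go and lift.

>>> apply_moves([
  [0,0,0,0,0,0,1],
  [0,0,-0.01,0,0,0,1],
  [0,0,-0.03,0,0,0,1],
  [0,0,-0.04,0,0,0,1],
  [0,0,-0.04,0,0,0,1],
  [0,0,0,0,0,0,1],
  [0,0,0,0,0,0,1],
])

```text
t: 7.92
tcp_pos: [0.4874, 0.1127, 0.1885]
tool_rot: [0.0, 1.0, -0.0, -0.0]
force: [-0.6, 0.0, -0.0]
finger_gap: 0.003
gripper_force: 0.0
```

Run:
```python
from h import *
cv2.imwrite("pics/w4.png",snapshot("wrist")[:,:,::-1])
```

```text
(no output)
```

View pics/w4.png

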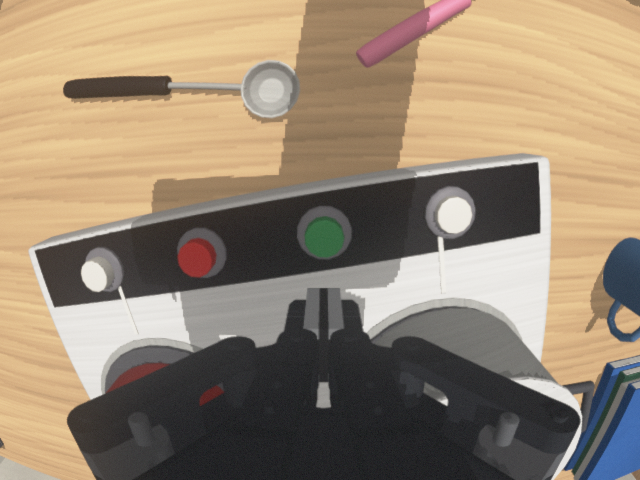

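Left white (454,215) is down, green (324,238) is back up, and the rest is undisturbed.

```bash
python3 -c "
from station import *
print(sign_off())"
```

```text
the job is handed in; nothing more can be done
None
```

I pressed the left white button (soup pot's plate) until it stayed down, then pressed green fully and released it, with at most about 6 N measured; the pictures show nothing else disturbed, and the job is handed in, though no verdict came back.

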